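Pop the blade insert out of the vegetable slicer without letting it shoot off

TASK

The blade insert of the sloping vegetable slicer has to come out for washing, without it shooting down the rails and off the slicer. Press the release button on the slicer's side with one finger and keep it down until the other finger, waiting about a centimetre below the insert's upright grip bar, has trapped the popped insert near the button; then let the insert glide down gently against that finger until its grip bar stands level with the open lower ends of the rails. Do not squeeze or lift the insert, leave the bowl, lemon and kitchen timer where they are, and finish while holding the insert there: the program ends with the finger still stopping it from sliding off.

Things in the scene. Friction and masses are not known exactly. Their poses are not given: they have to be found in the camera images.
- slicer: Vegetable slicer (mandoline): white frame 120 mm wide, 300 mm long, fixed on the worktop, sloping down 26 deg to its open lower end, which faces roughly the robot; black loop handle at its high end, 0.16 m up. Origin: on the worktop straight below rail_home; x level towards the high end, y to the button side, z up. Between the rails it is open down to the worktop.
- rail_home (a point): On the rails' running surface, midway between the side walls, 62 mm above the worktop, where the latched insert's front stands. x points UP the slope along the rails, y to the button side, z square off the rails (up, leaning down-slope). In this frame the side walls are at y = +-48.5 to 57.5 mm and their tops at z = 12 mm.
- rail_end (a point): Middle of the open lower end of the rails, on the running surface: 70 mm down the slope from rail_home (at x = -70 mm in its frame), 31 mm above the worktop. Same axes as rail_home. Nothing stops the insert here.
- insert_front (a point): Bottom middle of the front (down-slope) face of the insert's grip bar, on the running surface; coincides with rail_home while latched, same axes while in the rails. The grip bar is an upright white bar 76 mm wide (y = +-38 mm), 9 mm thick (x = 0 to 9), 24 mm high (z = 0 to 24).
- blade_insert: Loose insert, 94 x 100 mm, about 0.16 kg: steel plate with slanted blade, top 7.5 mm above the rails, grip bar across its lower end, held under small lips by the rails' edges. Let go, a spring behind it pushes it 12 mm (1.2 falling to 0.6 N); then it slides on down by its own weight (low friction). Origin: while latched, that of slicer; same level axes.
- button_top (a point): Middle of the top of the release button: grey ribbed cap, 32 mm along the slope, 16 mm wide, on the slicer's side. When up, at x = -17, y = +60, z = 21 mm of rail_home, with its axes; goes in along its -z by 7 mm, to 2 mm above housing and side wall. A finger on it and one below the grip bar stand side by side across the slope; tips 14 mm off the rails overlap the bar by 10 mm.
- slicer_button (a joint): Travel of the release button in m: 0 up, 0.007 fully down; springs back when left. 1.8 N to start, 5 N fully down, a little more with friction. The insert is let go at about 0.003 to 0.004; once it has come out 6 mm the button no longer acts on it.
- bowl: White bowl, 150 mm wide, 67 mm high, beside the slicer on the button side, towards its high end. Bystander. Origin: centre of its foot.
- lemon: Lemon, 78 x 55 x 56 mm, beside the slicer on the side away from the button. Bystander. Origin: its underside.
- egg_timer: Round wind-up kitchen timer with red dial, 63 mm wide, 51 mm high, on the button side towards the low end. Bystander. Origin: centre of its foot.

How it is judged:
On the way, in this order (a step that is already met when the one before it is completed fails the run):
1. the release button is pressed in, at least 2 mm (value of joint slicer_button above 0.002 m).
2. the insert has popped 3 to 35 mm down the rails and stands still there against a finger, the button still held down (x of insert_front in the frame of rail_home between -0.035 and -0.003 m and linear speed of blade_insert below 0.02 m/s and contact force between the fingers and blade_insert above 0.1 N and value of joint slicer_button above 0.003 m), for 0.2 s.
At the end, for the whole second after the job is handed in: The front of the insert's grip bar is within 12 mm of the lower ends of the rails (measured along the slope), the insert still lies in the rails (within 5 mm and 0.06 rad), at rest (under 20 mm/s), and a finger still bears on it with more than 0.1 N so that it cannot slide off (x of insert_front in the frame of rail_end between -0.012 and 0.012 m and contact force between the fingers and blade_insert above 0.1 N and linear speed of blade_insert below 0.02 m/s and z of insert_front in the frame of rail_end below 0.005 m and angle between the z axis of insert_front and the z axis of rail_home, either way round below 0.06 rad); the arm keeps its last pose, push and grip.
It fails at once if the insert shoots off: it slides faster than 0.6 m/s or runs more than 20 mm past the rail ends (linear speed of blade_insert above 0.6 m/s or x of insert_front in the frame of rail_end below -0.02 m).
It fails at once if the insert is lifted or tipped out of the rails (more than 8 mm or 0.1 rad) (z of insert_front in the frame of rail_home above 0.008 m or angle between the z axis of insert_front and the z axis of rail_home, either way round above 0.1 rad).
It fails at once if the insert is squeezed or shoved with more than 30 N (contact force between the fingers and blade_insert above 30 N).
It fails at once if the bowl, lemon or timer is moved by more than 25 mm (distance of any of bowl, lemon, egg_timer from where it was at the start of the episode above 0.025 m).
It also fails if it takes over 32 s, if anything falls off the work surface, if the arm or the gripper's body presses on something with over 40 N, if the wrist force passes 120 N, or if a joint passes its speed limit or range.

ROBOT

A 7-joint arm with a two-finger parallel gripper is mounted at the origin on a cart in front of the work surface, level with it; the furniture and walls round the work are solid. World frame = base frame: x ahead of the robot, y to its left, z up, the work surface at z = 0. Lengths are in m, angles in rad, forces in N, time in s.
With the tool pointing down it reaches from about 0.425 to 0.875 m from the base axis. Payload 4.7 kg.
Tool frame: the origin (TCP) lies midway between the tips of the shut fingers; the grasp point (between the pads) lies 19 mm behind it; z points along the fingers, y is the line along which they close (so a half turn about z gives the same grasp; the last joint's range is limited). The gripper opens to 87 mm and grips with 3 to 60 N. Pads are 19 mm wide; open, the fingers measure 117 mm over their backs; the gripper's body (75 mm by 190 mm) begins 51 mm behind the grasp point.
Start: joints at [-1.139, 0.321, -0.07, 1.45, 0.023, 1.371, -0.057], TCP at [0.264, 0.594, 0.223] pointing down, gripper open.
Joint ranges: [-2.86, 2.86], [-0.3, 2.09], [-1.38, 1.24], [0.06, 2.45], [-1.56, 4.7], [0.09, 2.05], [-2.69, 2.69]. Speed limits (rad/s): [2.57, 2.57, 3.14, 3.14, 3.14, 3.14, 3.14].

INTERFACE

Orientations are given as a 3x3 rotation matrix whose columns are the frame's x, y, z axes.
In Python, from cell import r gives the robot as it stands.
- The arm moves only by the shell command python3 drive.py 'ROWS' [FORCE]. ROWS is rows parted by semicolons, their numbers by spaces, 1 to 8 of them, each of 7 numbers: dx, dy, dz in m, then a rotation vector rx, ry, rz in rad, then the finger opening in m; each row shifts and turns the commanded pose from where the row before left it, along the tool's axes as they then stand; what a row does not reach is not made up. A row lasts 1/12 s, in which the tool goes at most 0.0417 m and 0.125 rad, less where a joint would pass 70% of its speed; a pose out of reach is approached as far as the arm can. The fingers move at their own pace and stop on an object; FORCE is the grip in N (left out, the last holds). Time passes only in rows, so rows that do not move let the fingers close. It prints the time, the measured TCP pose, the force, the opening and the grip force at its end.
- r.sense(): the state, without advancing time (a new reading comes with each control period).
- r.get_image(name): name is "scene" or "top" or "wrist"; returns the picture (480x640x3 uint8, blue, green, red); there is no depth.
- r.get_calibration(name): a dict with "fx", "fy", "cx", "cy" (pixels), "R" (3x3) and "t" (3): a world point X has camera coordinates R X + t. Camera axes: x right, y down, z forward; pixel columns grow to the right and rows downward; lengths in m; the calibration is good to about 2 mm. A picture is of the moment at which its call begins: read the wrist's pose just before it. get_calibration takes no time and is no camera call; for the wrist camera it gives the pose at the moment of the call.
- r.hand_in(): hands the job in; it is judged then, once.
The state is a dict: "clock": time; "qpos": joint angles; "joint_velocities": joint speeds; "joint_torque": joint torques, N m; "ee_pos": TCP position; "orientation": TCP orientation; "contact_force": force on the tool from outside, world axes, zero at the start; "wrist_torque": the same for the moment, N m; "gripper_width": finger opening in m; "finger_force": force on a finger pad.
Only numpy, scipy, OpenCV 4.12 (cv2) and the standard library are available. Lean on these libraries where they do the work, as an engineer would, in place of code of your own. Each camera call takes 0.05 s, during which the arm holds its last target. There are 200 camera calls.

## Working session

There is one attempt and no reset: what is moved stays moved. The work goes in short steps, Python scripts to look and compute and a shell command to move; the robot and the scene stay as the last step left them, time stands still between calls to the robot, and variables do not carry over. Pictures are saved under pics/ and viewed, at most 10 in all, crops included, and the job is handed in when it is done.

```bash
ls; mkdir -p pics
python3 - <<'E'
from cell import r
import cv2
for n in("scene","top"):
    cv2.imwrite(f"pics/{n}0.png",r.get_image(n)); c=r.get_calibration(n); print(n,c)
s=r.sense(); print(s["clock"],s["ee_pos"],s["orientation"],s["gripper_width"])
E
```

```text
cell.py
drive.py
pics
scene {'fx': 466.984863608785, 'fy': 466.984863608785, 'cx': 320.63396801720194, 'cy': 236.77290408120606, 'R': array([[ 0.72996418, -0.68340188,  0.01068511],
       [-0.50217509, -0.54686378, -0.66989565],
       [ 0.46365125,  0.48363403, -0.74237837]]), 't': array([-0.29022981,  0.46473252,  0.55300239])}
top {'fx': 447.835855003358, 'fy': 447.835855003358, 'cx': 314.56813762004924, 'cy': 240.82774409056952, 'R': array([[ 1.04056525e-02, -9.99945828e-01, -2.53749881e-04],
       [-9.78114219e-01, -1.01257303e-02, -2.07822146e-01],
       [ 2.07808318e-01,  2.41072139e-03, -9.78166597e-01]]), 't': array([0.17359496, 0.58320967, 0.87894126])}
0.1 [0.26358679 0.59361153 0.22157849] [[-9.14008197e-01  4.05695254e-01 -6.14180907e-04]
 [ 4.05695707e-01  9.14006765e-01 -1.62092430e-03]
 [-9.62357902e-05 -1.73070865e-03 -9.99998498e-01]] 0.08702357528749638
```

View pics/top0.png

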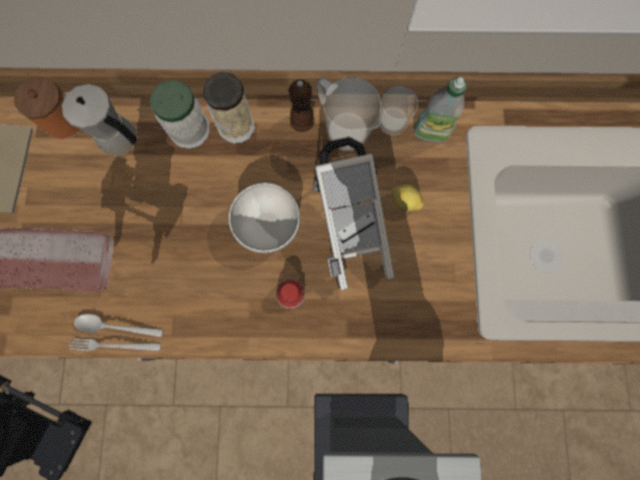

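View pics/scene0.png

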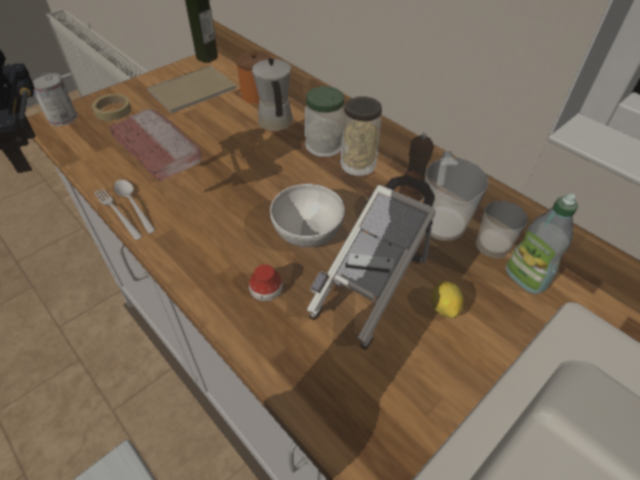

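The top view shows the slicer with its upper end near (347,160), its rail ends near (343,285) and (388,275), and the button near (335,267). I'll enlarge both views.

Run:
```python
import cv2,numpy as np
a=cv2.imread("pics/top0.png")[145:295,305:405]; b=cv2.imread("pics/scene0.png")[175:350,295:445]
a=cv2.resize(a,None,fx=4,fy=4,interpolation=cv2.INTER_CUBIC)
b=cv2.resize(b,None,fx=2.6667,fy=3.4286*0.7778,interpolation=cv2.INTER_CUBIC)
o=np.zeros((600,800,3),np.uint8); o[:,:400]=a; o[:b.shape[0],400:400+b.shape[1]]=b[:600,:400]
print(b.shape); cv2.imwrite("pics/c1.png",o)
```

```text
(467, 400, 3)
```

View pics/c1.png

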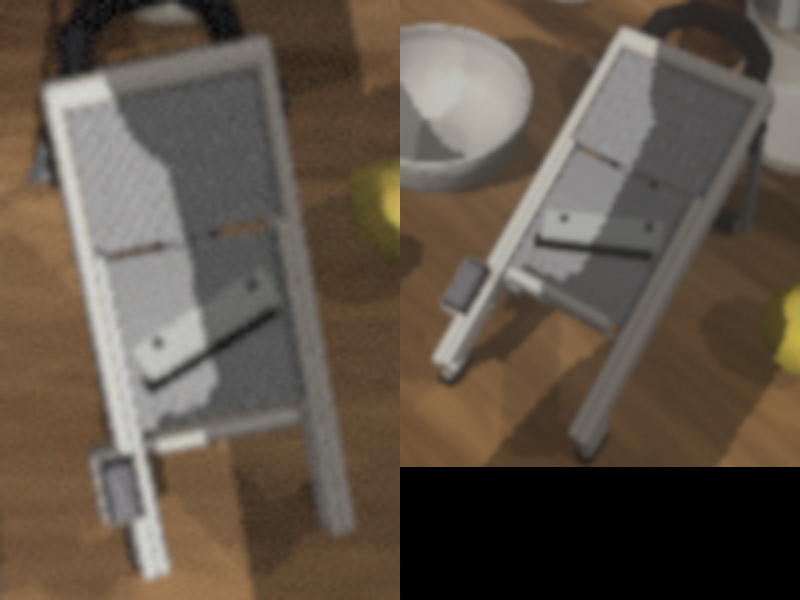

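```bash
cat > h.py <<'E'
import numpy as np
from cell import r
S,C=np.sin(np.radians(26)),np.cos(np.radians(26))
def ray(cal,u,v,z):
    d=cal["R"].T@np.array([(u-cal["cx"])/cal["fx"],(v-cal["cy"])/cal["fy"],1]); o=-cal["R"].T@cal["t"]
    return o+d*(z-o[2])/d[2]
def lev(p): # rail_home coords -> slicer level coords
    x,y,z=p; return np.array([x*C-z*S,y,.062+x*S+z*C])
def fit(L,W): # 2D rigid, weights equal
    L,W=np.array(L)[:,:2],np.array(W)[:,:2]; l0,w0=L.mean(0),W.mean(0); a=(L-l0);b=(W-w0)
    th=np.arctan2((a[:,0]*b[:,1]-a[:,1]*b[:,0]).sum(),(a*b).sum()); R=np.array([[np.cos(th),-np.sin(th)],[np.sin(th),np.cos(th)]])
    t=w0-R@l0; return th,t,b-a@R.T
E
python3 - <<'E'
from h import *
loc=dict(btn=(-17,60,21),UL=(230,57.5,12),UR=(230,-57.5,12),LLo=(-70,57.5,12),LLi=(-70,48.5,12),LRo=(-70,-57.5,12),LRi=(-70,-48.5,12),gL=(0,38,24),gR=(0,-38,24))
top=dict(btn=(120,487),UL=(43,90),UR=(270,37),LLo=(147,578),LLi=(168,573),LRo=(353,528),LRi=(321,533),gR=(303,418))
sc=dict(btn=(468,281),UL=(622,28),UR=(772,92),LLo=(433,360),LLi=(455,366),LRo=(603,443),LRi=(570,432),gL=(507,278),gR=(612,328))
for n,P,f in(("top",top,lambda a,b:(305+a/4-.4,145+b/4-.4)),("scene",sc,lambda a,b:(295+(a-400)/2.667-.3,175+b/2.667-.3))):
    cal=r.get_calibration(n);L=[];W=[]
    for k,p in P.items():
        l=lev(np.array(loc[k])/1000); L.append(l);W.append(ray(cal,*f(*p),l[2]))
    th,t,e=fit(L,W); print(n,np.degrees(th),t)
    for k,x,w in zip(P,e,W): print(k,np.round(x*1000,1),np.round(w,3))
E
```

```text
top 14.045785200981186 [0.55200094 0.08342851]
btn [12.1  2.4] [0.526 0.138 0.073]
UL [-32.   -8.7] [0.701 0.179 0.174]
UR [-31.8  -6. ] [0.73  0.071 0.174]
LLo [10.7 -0.2] [0.483 0.122 0.042]
LLi [11.3 -2.4] [0.485 0.111 0.042]
LRo [10.3  2.8] [0.51  0.014 0.042]
LRi [ 9.6 11. ] [0.507 0.031 0.042]
gR [9.8 1.2] [0.561 0.045 0.084]
scene 12.944201126541717 [0.55206589 0.08176234]
btn [11.3  4.7] [0.526 0.139 0.073]
UL [-43.6 -14.2] [0.692 0.169 0.174]
UR [-44.3  -7.1] [0.717 0.064 0.174]
LLo [9.5 2.8] [0.482 0.125 0.042]
LLi [14.8 -1.5] [0.49  0.112 0.042]
LRo [20.3 -1. ] [0.519 0.009 0.042]
LRi [12.9  9.4] [0.509 0.029 0.042]
gL [7.6 2.4] [0.541 0.119 0.084]
gR [11.5  4.5] [0.562 0.047 0.084]
```

```bash
cat >> h.py <<'E'
def tri(obs): # [(cal,u,v)]
    A=np.zeros((3,3));b=np.zeros(3)
    for c,u,v in obs:
        d=c["R"].T@np.array([(u-c["cx"])/c["fx"],(v-c["cy"])/c["fy"],1]);d/=np.linalg.norm(d);o=-c["R"].T@c["t"]
        M=np.eye(3)-np.outer(d,d);A+=M;b+=M@o
    return np.linalg.solve(A,b)
E
python3 - <<'E'
from h import *
loc=dict(btn=(-17,60,21),LLo=(-70,57.5,12),LLi=(-70,48.5,12),LRo=(-70,-57.5,12),LRi=(-70,-48.5,12),gR=(0,-38,24),UL=(200,57.5,12),UR=(200,-57.5,12))
top=dict(btn=(120,487),UL=(43,90),UR=(270,37),LLo=(147,578),LLi=(168,573),LRo=(353,528),LRi=(321,533),gR=(303,418))
sc=dict(btn=(468,281),UL=(622,28),UR=(772,92),LLo=(433,360),LLi=(455,366),LRo=(603,443),LRi=(570,432),gR=(612,328))
T,Q=r.get_calibration("top"),r.get_calibration("scene")
W={}
for k in loc:
    a,b=top[k];c,d=sc[k]
    W[k]=tri([(T,305+a/4-.4,145+b/4-.4),(Q,295+(c-400)/2.667-.3,175+d/2.667-.3)]); print(k,W[k].round(4))
m=[k for k in loc if k[0]!='U']
th,t,e=fit([lev(np.array(loc[k])/1000) for k in m],[W[k] for k in m]);print(np.degrees(th),t,(e*1000).round(1))
u=(W["UL"]+W["UR"])/2; l=(W["LLo"]+W["LRo"])/2; print("yaw mid",np.degrees(np.arctan2(*(u-l)[[1,0]])), "slope",np.degrees(np.arctan2((u-l)[2],np.hypot(*(u-l)[:2]))),np.linalg.norm(u-l))
E
```

```text
btn [0.5253 0.1383 0.0755]
LLo [0.4815 0.1232 0.0457]
LLi [0.4863 0.111  0.0465]
LRo [0.5138 0.0114 0.0436]
LRi [0.5087 0.0298 0.0407]
gR [0.5602 0.0456 0.0865]
UL [0.7074 0.1797 0.1573]
UR [0.7338 0.0702 0.1588]
14.828244222656242 [0.56312819 0.08610871] [[ 1.2  0.4]
 [-1.  -1.1]
 [ 1.5 -4.6]
 [ 1.9 -1.7]
 [-1.   8. ]
 [-2.5 -1. ]]
yaw mid 14.507827549457026 slope 26.224864076187362 0.25668795238857167
```

```bash
python3 drive.py '-.029 -.026 0 0 0 0 .045;-.029 -.026 0 0 0 0 .045;-.029 -.026 0 0 0 0 .045;-.029 -.026 0 0 0 0 .045;-.029 -.026 0 0 0 0 .045;-.029 -.026 0 0 0 0 .045;-.029 -.026 0 0 0 0 .045' && python3 drive.py '-.029 -.026 0 0 0 0 .045;-.029 -.026 0 0 0 0 .045;-.029 -.026 0 0 0 0 .045;-.029 -.026 0 0 0 0 .045;-.029 -.026 0 0 0 0 .045;-.029 -.026 0 0 0 0 .045;-.029 -.026 0 0 0 0 .045' && python3 drive.py '0 0 0 0 0 -.112 .045;0 0 0 0 0 -.112 .045;0 0 0 0 0 -.112 .045;0 0 0 0 0 -.112 .045;0 0 0 0 0 -.112 .045;0 0 0 0 0 -.11 .045;0 0 0 0 0 0 .045'
python3 - <<'E'
from h import *
s=r.sense();print(s["clock"],s["ee_pos"].round(4),s["orientation"].round(3),s["contact_force"].round(2),np.round(s["qpos"],2))
E
```

```text
clock: 0.68
ee_pos: [0.3757, 0.3433, 0.2222]
orientation: [[-0.914, 0.406, -0.0], [0.406, 0.914, -0.0], [0.0, -0.0, -1.0]]
contact_force: [0.7, -0.3, 0.0]
gripper_width: 0.0499
finger_force: 0.0
clock: 1.27
ee_pos: [0.4873, 0.0947, 0.2224]
orientation: [[-0.914, 0.406, -0.0], [0.406, 0.914, 0.0], [0.0, 0.0, -1.0]]
contact_force: [0.2, -0.5, 0.2]
gripper_width: 0.0453
finger_force: 0.0
clock: 1.85
ee_pos: [0.4869, 0.0966, 0.2222]
orientation: [[-0.968, -0.252, -0.001], [-0.252, 0.968, -0.0], [0.001, -0.0, -1.0]]
contact_force: [0.4, 0.5, -0.2]
gripper_width: 0.0453
finger_force: 0.0
1.85 [0.4869 0.0966 0.2222] [[-0.968 -0.252 -0.001]
 [-0.252  0.968 -0.   ]
 [ 0.001 -0.    -1.   ]] [ 0.36  0.49 -0.18] [-0.61 -0.02  0.36  1.83  0.01  1.32  1.57]
```

```bash
python3 drive.py '0 0 0 0 -.114 0 .045;0 0 0 0 -.114 0 .045;0 0 0 0 -.113 0 .045;0 0 0 0 -.113 0 .045;0 0 0 0 0 0 .045;0 0 0 0 0 0 .045'
python3 - <<'E'
from h import *
import cv2
s=r.sense();print(np.round(s["qpos"],2))
c=r.get_calibration("wrist");cv2.imwrite("pics/w1.png",r.get_image("wrist"));np.savez("w1.npz",**c)
E
```

```text
clock: 2.35
ee_pos: [0.4902, 0.0969, 0.2243]
orientation: [[-0.903, -0.247, 0.352], [-0.229, 0.969, 0.095], [-0.364, 0.005, -0.931]]
contact_force: [0.7, 0.7, -0.1]
gripper_width: 0.0451
finger_force: 0.0
[-0.45 -0.3   0.17  2.12  0.07  0.95  1.51]
```

View pics/w1.png

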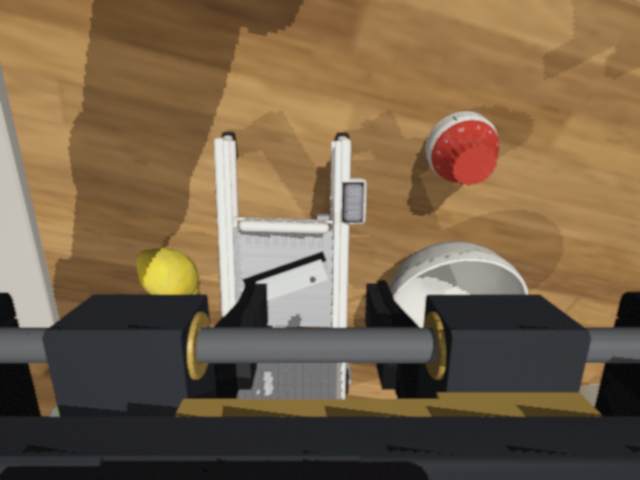

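The wrist view shows the rail ends at rows 138–140, with outer wall edges at columns 216 and 351. The grip bar top spans (239..328, ~222), the button is centred at (354,202), and the timer and bowl are on the button side.

Run:
```python
from h import *
import cv2
im=cv2.imread("pics/w1.png")[120:260,200:380]
cv2.imwrite("pics/w1c.png",cv2.resize(im,None,fx=4,fy=4,interpolation=cv2.INTER_CUBIC))
```

```text
(no output)
```

View pics/w1c.png

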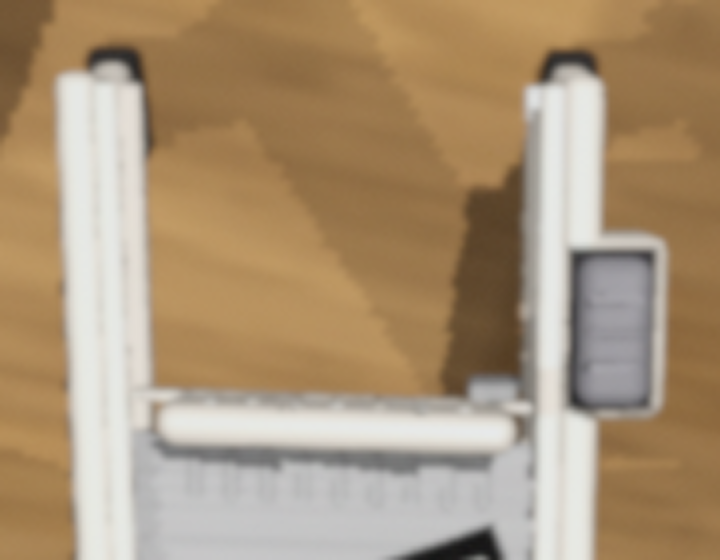

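Run:
```python
from h import *
c=dict(np.load("w1.npz"))
P=dict(btn=((-17,60,21),(614,328)),L=((-70,-57.5,12),(58,75)),R=((-70,57.5,12),(603,80)),gL=((0,-38,24),(158,405)),gR=((0,38,24),(516,414)),gbL=((9,-38,24),(158,445)),gbR=((9,38,24),(516,451)))
L=[];W=[]
for k,(l,p) in P.items():
    l=lev(np.array(l)/1000);L.append(l);W.append(ray(c,200+p[0]/4-.4,120+p[1]/4-.4,l[2]))
th,t,e=fit(L,W);print(np.degrees(th),t)
for k,x,w in zip(P,e,W):print(k,(x*1000).round(1),w.round(4))
```

```text
13.795436906590675 [0.55978922 0.08716216]
btn [ 0.  -1.6] [0.5217 0.138  0.0734]
L [1.7 0.5] [0.509  0.0156 0.0421]
R [ 2.5 -1. ] [0.4823 0.1258 0.0421]
gL [-1.7  1.1] [0.557  0.0489 0.0836]
gR [0.5 0.2] [0.541  0.1218 0.0836]
gbL [-2.3  0.7] [0.5642 0.0504 0.0875]
gbR [-0.8 -0. ] [0.5475 0.1235 0.0875]
```

```bash
cat >> h.py <<'E'
from scipy.spatial.transform import Rotation as Ro
YAW=np.radians(14.0); O=np.array([.561,.0868,.062])
RR=Ro.from_euler('z',YAW).as_matrix()@np.array([[C,0,-S],[0,1,0],[S,0,C]])
RT=RR@np.diag([-1,1,-1.])
def go(p=None):
    s=r.sense();E=s["orientation"];q=RR.T@(s["ee_pos"]-O)
    print("t",round(s["clock"],2),"rail mm",(q*1000).round(1),"rot err",Ro.from_matrix(E.T@RT).as_rotvec().round(3),"F rail",(RR.T@s["contact_force"]).round(2),"w",round(s["gripper_width"],4),"ff",np.round(s["finger_force"],2),"q",np.round(s["qpos"],2))
    if p is not None: print("need tool",(E.T@RR@(np.array(p)/1000-q)).round(4))
E
python3 -c "
from h import *
go((-20,30,50))"
```

```text
t 2.4 rail mm [ 12.6  27.5 175.4] rot err [ 0.008 -0.08   0.004] F rail [-0.09 -0.2   0.24] w 0.0451 ff 0.0 q [-0.45 -0.3   0.17  2.12  0.07  0.95  1.51]
need tool [0.0225 0.0017 0.1276]
```

```bash
python3 drive.py '.005 0 .03 0 0 0 .045;.006 0 .03 0 0 0 .045;.006 0 .03 0 0 0 .045;.006 .002 .03 0 0 0 .045;0 0 .004 0 0 0 .045;0 0 0 .008 -.04 0 .045;0 0 0 0 -.04 0 .045;0 0 0 0 0 0 .045'; python3 -c "
from h import *
go((-20,30,30))"
```

```text
clock: 3.07
ee_pos: [0.512, 0.1079, 0.101]
orientation: [[-0.87, -0.25, 0.425], [-0.226, 0.968, 0.108], [-0.438, -0.002, -0.899]]
contact_force: [-0.5, -0.6, -0.1]
gripper_width: 0.0452
finger_force: 0.0
t 3.07 rail mm [-21.1  32.3  53.7] rot err [ 0.002 -0.     0.009] F rail [-0.58 -0.5   0.18] w 0.0452 ff 0.0 q [-0.46 -0.16  0.19  2.3   0.08  0.54  1.5 ]
need tool [-0.0011 -0.0024  0.0237]
```

```bash
python3 drive.py '.02 0 0 0 0 0 .045;.02 0 0 0 0 0 .045;.02 0 0 0 0 0 .045;0 0 0 0 0 0 .045' ; python3 -c "
from h import *
go((-20,30,30))"
```

```text
clock: 3.4
ee_pos: [0.4571, 0.0932, 0.0729]
orientation: [[-0.872, -0.25, 0.42], [-0.226, 0.968, 0.107], [-0.434, -0.002, -0.901]]
contact_force: [-1.1, -0.5, -0.5]
gripper_width: 0.0451
finger_force: 0.0
t 3.4 rail mm [-84.4  31.3  53.3] rot err [ 0.002 -0.005  0.008] F rail [-1.29 -0.24  0.13] w 0.0451 ff 0.0 q [-0.44 -0.25  0.16  2.44  0.1   0.51  1.47]
need tool [-0.0646 -0.0019  0.0229]
```

```bash
python3 drive.py '0 0 0 0 .08 .008 .045;0 -.0015 .012 0 0 0 .045;0 0 .012 0 0 0 .045;0 0 .01 0 0 0 .045;0 0 0 0 0 0 .045' ; python3 -c "
from h import *
go((-20,30,30))"
```

```text
clock: 3.82
ee_pos: [0.4739, 0.0959, 0.0428]
orientation: [[-0.904, -0.243, 0.353], [-0.226, 0.97, 0.089], [-0.364, 0.001, -0.931]]
contact_force: [-1.4, 0.6, 0.7]
gripper_width: 0.0445
finger_force: 0.0
t 3.82 rail mm [-82.4  29.9  18.8] rot err [ 0.001 -0.081  0.   ] F rail [-0.82  0.94  1.14] w 0.0445 ff 0.0 q [-0.46 -0.11  0.2   2.37  0.05  0.5   1.51]
need tool [-0.0613  0.0001 -0.0162]
```

```bash
python3 drive.py '0 0 -.016 0 0 0 .045;-.02 0 0 0 0 0 .045;-.02 0 0 0 0 0 .045;-.021 0 0 0 0 0 .045;0 0 0 0 0 0 .045;0 0 0 0 0 0 .045'
python3 - <<'E'
from h import *
import cv2
go((-20,30,22))
a=r.get_image("scene")[190:350,290:430];w=r.get_image("wrist")[80:360,160:420]
a=cv2.resize(a,(400,457),interpolation=3);w=cv2.resize(w,(400,431),interpolation=3)
cv2.imwrite("pics/p1.png",np.hstack([a,cv2.copyMakeBorder(w,0,26,0,0,0)]))
E
```

```text
clock: 4.32
ee_pos: [0.524, 0.1084, 0.0818]
orientation: [[-0.902, -0.243, 0.356], [-0.225, 0.97, 0.09], [-0.367, 0.001, -0.93]]
contact_force: [-0.6, -0.1, -0.3]
gripper_width: 0.0455
finger_force: 0.0
t 4.32 rail mm [-18.9  29.9  31.2] rot err [ 0.001 -0.078  0.   ] F rail [-0.65  0.01 -0.03] w 0.0455 ff 0.0 q [-0.47 -0.06  0.21  2.23  0.03  0.59  1.54]
need tool [0.0003 0.0001 0.0093]
```

View pics/p1.png

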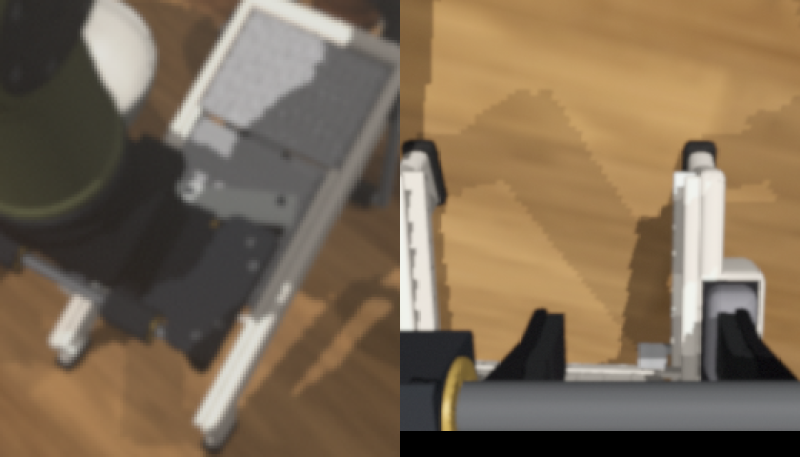

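```bash
python3 drive.py '.001 0 .003 0 0 0 .045;0 0 .003 0 0 0 .045;0 0 .002 0 0 0 .045;0 0 .002 0 0 0 .045;0 0 .001 0 0 0 .045;0 0 0 0 0 0 .045'
python3 - <<'E'
from h import *
go((-20,30,15))
E
```

```text
clock: 4.92
ee_pos: [0.5244, 0.1083, 0.0684]
orientation: [[-0.904, -0.242, 0.352], [-0.225, 0.97, 0.089], [-0.363, 0.001, -0.932]]
contact_force: [-2.7, -0.6, 1.4]
gripper_width: 0.0452
finger_force: 2.2
t 4.92 rail mm [-24.5  29.7  19. ] rot err [ 0.001 -0.082  0.   ] F rail [-1.84  0.07  2.51] w 0.0452 ff 2.18 q [-0.46 -0.03  0.21  2.24  0.02  0.56  1.55]
need tool [-0.0048  0.0003  0.0036]
```

```bash
python3 drive.py '0 0 0 0 0 0 .045;0 0 0 0 0 0 .045' | tail -3
python3 - <<'E'
from h import *
import cv2
go((-20,30,15))
w=r.get_image("wrist")[80:360,160:420];a=r.get_image("top")[195:295,305:405]
cv2.imwrite("pics/p2.png",np.hstack([cv2.resize(w,(400,431),interpolation=3),cv2.resize(a,(400,431),interpolation=3)]))
E
```

```text
contact_force: [-2.6, 0.2, 1.6]
gripper_width: 0.0452
finger_force: 2.2
t 5.08 rail mm [-24.5  29.7  19.2] rot err [ 0.001 -0.082  0.   ] F rail [-1.54  0.85  2.58] w 0.0452 ff 2.17 q [-0.46 -0.03  0.21  2.24  0.02  0.56  1.55]
need tool [-0.0048  0.0003  0.0038]
```

View pics/p2.png

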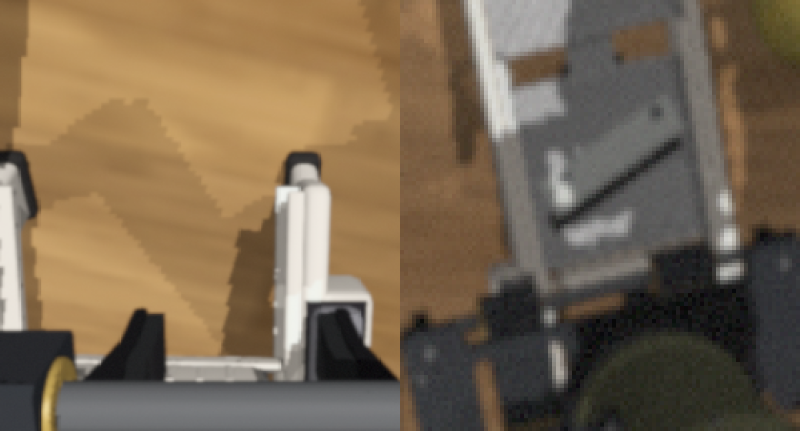

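The top view shows the slot behind the insert has widened, so it has popped and rests on the finger. I'll press the button deeper so its travel is clearly above 3 mm.

```bash
python3 drive.py '0 0 .002 0 0 0 .045;0 0 .002 0 0 0 .045;0 0 .001 0 0 0 .045;0 0 0 0 0 0 .045;0 0 0 0 0 0 .045;0 0 0 0 0 0 .045;0 0 0 0 0 0 .045' | tail -3
python3 - <<'E'
from h import *
go((-20,30,15))
E
```

```text
contact_force: [-10.3, -2.9, 10.9]
gripper_width: 0.0447
finger_force: 8.0
t 5.77 rail mm [-24.3  29.9  14.8] rot err [ 0.002 -0.081  0.   ] F rail [-4.79 -0.36 14.51] w 0.0447 ff 8.02 q [-0.46 -0.02  0.21  2.24  0.01  0.55  1.55]
need tool [-0.0043  0.0001 -0.0006]
```

```bash
python3 drive.py '0 0 -.001 0 0 0 .045;0 0 -.0005 0 0 0 .045;0 0 0 0 0 0 .045;0 0 0 0 0 0 .045;0 0 0 0 0 0 .045;0 0 0 0 0 0 .045;0 0 0 0 0 0 .045' | tail -3
python3 - <<'E'
from h import *
go((-20,30,15))
E
```

```text
contact_force: [-4.6, -1.7, 3.1]
gripper_width: 0.0447
finger_force: 3.0
t 6.35 rail mm [-24.4  29.7  15.6] rot err [ 0.001 -0.081  0.   ] F rail [-3.02 -0.55  4.93] w 0.0447 ff 2.95 q [-0.46 -0.02  0.21  2.24  0.02  0.55  1.55]
need tool [-0.0044  0.0003  0.0003]
```

```bash
R='' ; python3 drive.py '.001 0 .0001 0 0 0 .045;.002 0 .0002 0 0 0 .045;.002 0 .0001 0 0 0 .045;.002 0 .0002 0 0 0 .045;.002 0 .0001 0 0 0 .045;.002 0 .0002 0 0 0 .045;.002 0 .0001 0 0 0 .045;.002 0 .0002 0 0 0 .045' | tail -3
python3 - <<'E'
from h import *
go((-70,30,16))
E
```

```text
contact_force: [0.6, -0.0, 5.2]
gripper_width: 0.045
finger_force: 2.3
t 7.02 rail mm [-37.5  29.7  16.2] rot err [ 0.001 -0.077  0.   ] F rail [ 2.82 -0.16  4.4 ] w 0.045 ff 2.31 q [-0.46 -0.04  0.21  2.27  0.02  0.54  1.54]
need tool [0.0324 0.0003 0.0027]
```

```bash
python3 drive.py '.002 0 .0002 0 0 0 .045;.002 0 .0001 0 0 0 .045;.002 0 .0002 0 0 0 .045;.002 0 .0001 0 0 0 .045;.002 0 .0002 0 0 0 .045;.002 0 .0001 0 0 0 .045;.002 0 .0002 0 0 0 .045;.002 0 .0001 0 0 0 .045' | tail -3
python3 - <<'E'
from h import *
go((-78,30,16))
E
```

```text
contact_force: [-0.4, -0.8, -0.8]
gripper_width: 0.0449
finger_force: 0.2
t 7.68 rail mm [-56.2  29.7  15.6] rot err [ 0.001 -0.082  0.   ] F rail [-0.85 -0.67 -0.45] w 0.0449 ff 0.2 q [-0.46 -0.06  0.2   2.31  0.03  0.52  1.53]
need tool [0.0217 0.0003 0.0014]
```

```bash
python3 drive.py '.002 0 .0001 0 0 0 .045;.002 0 .0002 0 0 0 .045;.002 0 .0001 0 0 0 .045;.002 0 .0002 0 0 0 .045;.002 0 .0001 0 0 0 .045;.002 0 .0002 0 0 0 .045;.001 0 .0001 0 0 0 .045;0 0 0 0 0 0 .045' | tail -3
python3 - <<'E'
from h import *
import cv2
go((-78,30,16))
t=r.get_image("top");cv2.imwrite("pics/top3.png",t)
w=r.get_image("wrist")[80:360,160:420];a=t[165:305,305:405]
cv2.imwrite("pics/p3.png",np.hstack([cv2.resize(w,(400,560),interpolation=3),cv2.resize(a,(400,560),interpolation=3)]))
E
```

```text
contact_force: [-0.5, -0.2, 0.1]
gripper_width: 0.045
finger_force: 0.4
t 8.35 rail mm [-68.6  29.7  15.9] rot err [ 0.001 -0.081  0.   ] F rail [-0.4  -0.06  0.36] w 0.045 ff 0.41 q [-0.46 -0.08  0.2   2.34  0.04  0.51  1.52]
need tool [0.0093 0.0003 0.0007]
```

View pics/p3.png

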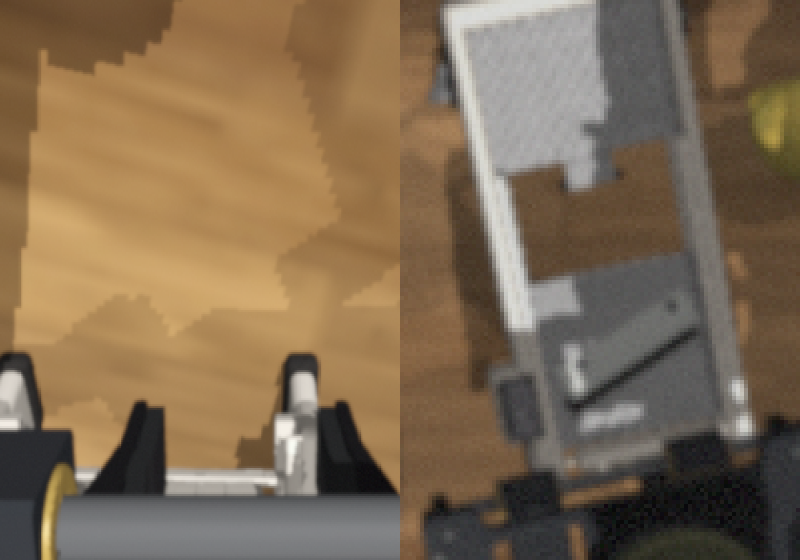

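Run:
```python
from h import *
c=r.get_calibration("top")
def railx(u,v,z=7.5):  # ray meets plane rail z=const
    d=c["R"].T@np.array([(u-.4-c["cx"])/c["fx"],(v-.4-c["cy"])/c["fy"],1]);o=-c["R"].T@c["t"]
    d=RR.T@d;o=RR.T@(o-O);return ((o+d*(z/1000-o[2])/d[2])*1000).round(1)
for a,b in [((342,241.75),(348.5,266.75)),((374.25,223),(379.25,247.5)),((368,216.5),(373,241.75))]:
    print(railx(*a),railx(*b))
print("end R", railx(305+340/4,165+437/4,12))
```

```text
[30.4 32.5  7.5] [-25.3  29.6   7.5]
[ 53.5 -40.2   7.5] [  0.1 -41.2   7.5]
[ 69.8 -30.    7.5] [ 15.3 -30.6   7.5]
end R [-61.1 -52.5  12. ]
```

The insert has moved down about 55–58 mm in step with the finger, so about 13 mm remain.

```bash
python3 drive.py '.002 0 .0001 0 0 0 .045;.002 0 .0002 0 0 0 .045;.002 0 .0001 0 0 0 .045;.002 0 .0002 0 0 0 .045;.002 0 .0001 0 0 0 .045;.002 0 .0002 0 0 0 .045;.001 0 0 0 0 0 .045;0 0 0 0 0 0 .045' | tail -3;python3 drive.py '0 0 0 0 0 0 .045;0 0 0 0 0 0 .045;0 0 0 0 0 0 .045;0 0 0 0 0 0 .045' | tail -3
python3 - <<'E'
from h import *
import cv2
go()
t=r.get_image("top");cv2.imwrite("pics/top4.png",t)
cv2.imwrite("pics/p4.png",cv2.resize(t[165:305,305:405],(400,560),interpolation=3))
E
```

```text
contact_force: [-1.3, -0.9, -1.0]
gripper_width: 0.0448
finger_force: 0.4
contact_force: [-0.4, 0.6, -0.4]
gripper_width: 0.0451
finger_force: 0.4
t 9.45 rail mm [-81.2  29.7  16. ] rot err [ 0.001 -0.081  0.   ] F rail [-0.39  0.7  -0.24] w 0.0451 ff 0.37 q [-0.46 -0.1   0.2   2.37  0.05  0.5   1.52]
```

View pics/p4.png

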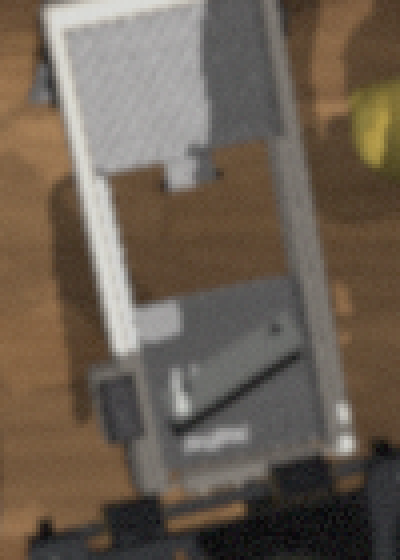

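The insert followed to the rail ends. The blade tip is now at crop (178,430), about 12–13 mm further down, and the grip bar is level with the wall ends. It is still bearing on the finger with about 0.4 N.

```bash
python3 -c "
from cell import r
print(r.hand_in())"
```

```text
the job is handed in; nothing more can be done
None
```

The job is handed in. The insert popped, was caught on the finger while the button was held down, and slid gently to where its grip bar is level with the rail ends; the finger still holds it there with about 0.4 N. No verdict came back.

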